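# Lay out the race car's wheels, each at its own axle

## Task

Lay the model race car's four tyred wheels out ready to fit: the two narrow wheels at the front axle, the two wide ones at the rear axle, one on each side of the car. Set each one flat on the mat, dished face up as it lies now, directly outside the end of its axle and in line with it, with its tyre about a centimetre clear of the axle end as seen from above. Leave the bare rim and the glue bottle where they are.

Things in the scene. Friction and masses are not known exactly. Their poses are not given: they have to be found in the camera images.
- narrow_a_mid (a point): Narrow front wheel: black foam tyre on a white dished rim with a small closed boss and a steel bearing in its middle; one of two alike, either wheel of this width fits either side. 40 mm outside diameter, 20 mm wide, 12 to 21 g. It lies flat on the mat, dished outer face up. The point is the centre of the wheel (10 mm above the mat); z is the wheel's axis, pointing out of the dished face.
- narrow_b_mid (a point): Narrow front wheel: black foam tyre on a white dished rim with a small closed boss and a steel bearing in its middle; the other of the two, either wheel of this width fits either side. 40 mm outside diameter, 20 mm wide, 12 to 21 g. It lies flat on the mat, dished outer face up. The point is the centre of the wheel (10 mm above the mat); z is the wheel's axis, pointing out of the dished face.
- wide_a_mid (a point): Wide rear wheel: black foam tyre on a white dished rim with a wider hub, a dark centre hole and three small screws; one of two alike, either wheel of this width fits either side. 46 mm outside diameter, 32 mm wide, 19 to 34 g. It lies flat on the mat, dished outer face up. The point is the centre of the wheel (16 mm above the mat); z is the wheel's axis, pointing out of the dished face.
- wide_b_mid (a point): Wide rear wheel: black foam tyre on a white dished rim with a wider hub, a dark centre hole and three small screws; the other of the two, either wheel of this width fits either side. 46 mm outside diameter, 32 mm wide, 19 to 34 g. It lies flat on the mat, dished outer face up. The point is the centre of the wheel (16 mm above the mat); z is the wheel's axis, pointing out of the dished face.
- axle_front_left: Outer end of the car's bare steel front stub axle, left side seen from the driver (5 mm thick; front = end with black foam bumper and steering servo). Origin: centre of the end face, 46 mm above the mat; y points level outwards along the axle, x level and square to it. The car is 280 mm long, at most 75 mm high, on a fixed low stand; axles 200 mm apart, 156 mm from end to end.
- axle_front_right: Outer end of the car's bare steel front stub axle, right side seen from the driver (5 mm thick; front = end with black foam bumper and steering servo). Origin: centre of the end face, 46 mm above the mat; y points level outwards along the axle, x level and square to it. Same car.
- axle_rear_left: Outer end of the car's bare steel rear axle, left side seen from the driver (6 mm thick, 20 mm flange; rear = end with motor between aluminium plates). Origin: centre of the end face, 46 mm above the mat; y points level outwards along the axle, x level and square to it. Same car.
- axle_rear_right: Outer end of the car's bare steel rear axle, right side seen from the driver (6 mm thick, 20 mm flange; rear = end with motor between aluminium plates). Origin: centre of the end face, 46 mm above the mat; y points level outwards along the axle, x level and square to it. Same car.
- bare_rim_mid (a point): White wheel rim without a tyre, 31 mm diameter, 32 mm high, lying flat on the mat; to be left alone. The point is its centre, 16 mm above the mat.
- glue_bottle_mid (a point): Small white glue bottle standing upright with a clear pointed nozzle, 27 mm diameter, 68 mm high; to be left alone. The point is half-way up, 34 mm above the mat.
Not all that is in view belongs to the job. Leave any yellow look-alike of the part that bears narrow_a_mid alone. What is shaped like the part that bears narrow_b_mid but blue is not meant.

How it is judged:
By the outcome, as a careful person would: the job done as asked, in the order asked, and still so for the second after the job is handed in, with the robot touching nothing.
It also fails if it takes over 109 s, if anything falls off the work surface, if the arm or the gripper's body presses on something with over 40 N, if the wrist force passes 120 N, or if a joint passes its speed limit or range.

## Robot

A 6-joint arm with a two-finger parallel gripper is mounted at the origin on the work surface. World frame = base frame: x ahead of the robot, y to its left, z up, the work surface at z = 0. Lengths are in m, angles in rad, forces in N, time in s.
With the tool pointing down it reaches from about 0.375 to 0.975 m from the base axis. Payload 3.8 kg.
Tool frame: the origin (TCP) lies midway between the tips of the shut fingers; the grasp point (between the pads) lies 19 mm behind it; z points along the fingers, y is the line along which they close (so a half turn about z gives the same grasp; the last joint's range is limited). The gripper opens to 85 mm and grips with 20 to 120 N. Pads are 22 mm wide; open, the fingers measure 114 mm over their backs; the gripper's body (76 mm by 85 mm) begins 54 mm behind the grasp point. The pads swing forward as they close: fully open they stand 13 mm farther back than shut.
Start: joints at [-1.148, 0.264, 1.604, -0, 1.274, -0.037], TCP at [0.3, -0.605, 0.231] pointing down, gripper open.
Joint ranges: [-2.63, 2.63], [-0.94, 2.18], [0.31, 2.57], [-1.31, 4.45], [0, 2.66], [-2.55, 2.55]. Speed limits (rad/s): [2.57, 2.57, 3.14, 3.14, 3.14, 3.14].

## Interface

Orientations are given as a unit quaternion [x, y, z, w].
In Python, from workcell import robot gives the robot as it stands.
- The arm moves only by the tool servo_tool, never from a script. Its argument "deltas" is a list of rows, each a list of 7 numbers: the closure in counts, from 0 (fully open) to 255 (shut), then the shift along the tool's x, y, z scaled (see below), then the turn, a rotation vector about the tool's x, y, z scaled (see below). In form: [[hand, tx, ty, tz, rx, ry, rz], ...]. A call has exactly 8 rows; each row is the pose to reach, as a shift and turn from the pose commanded when the call began, along the tool's axes at that moment, turning the shorter way round; what a row does not reach only later rows make up. The controller multiplies each number of a shift by 800 mm and each number of a turn by 180 degrees. A row lasts 1/12 s, in which the tool goes at most 41.7 mm and 7.16 degrees, less where a joint would pass 70% of its speed; a pose out of reach is approached as far as the arm can. A call with a number of a shift or a turn outside -1 to 1 is refused whole. A call with a gripper value outside its range is refused whole. The fingers move at their own pace and stop on an object; the grip force is fixed at half the most. Time passes only in rows, so rows that repeat a pose let the fingers close, or fill a call up. It gives the time, the measured TCP pose, the force, the opening and the grip force at its end, in the units of the state.
- robot.read_state(): the state, without advancing time (a new reading comes with each control period).
- robot.camera(name): name is "side" or "top"; returns the picture (384x512x3 uint8, blue, green, red); there is no depth.
- robot.calibration(name): a dict with "fx", "fy", "cx", "cy" (pixels), "k1" (the pictures are not rectified: a ray, as slopes to the right and down, at radius r is drawn at 1 + k1 r^2 times it, then the intrinsics apply), "T" (4x4, takes a point from camera to world coordinates). Camera axes: x right, y up, looking along -z (the intrinsics and any distortion apply to the point x, -y, -z); pixel columns grow to the right and rows downward; lengths in m; the calibration is good to about 2 mm. A picture is of the moment at which its call begins. calibration takes no time and is no camera call.
- robot.sign_off(): hands the job in; it is judged then, once.
The state is a dict: "clock": time; "joint_positions": joint angles; "joint_vel": joint speeds; "tau": joint torques, N m; "tool_pos": TCP position; "orientation": TCP orientation; "contact_force": force on the tool from outside, world axes, zero at the start; "wrist_torque": the same for the moment, N m; "grip_width": finger opening in m; "grasp_force": force on a finger pad.
Only numpy, scipy, OpenCV 4.12 (cv2) and the standard library are available. Lean on these libraries where they do the work, as an engineer would, in place of code of your own. Each camera call takes 0.05 s, during which the arm holds its last target. There are 200 camera calls.

## Working session

There is one attempt and no reset: what is moved stays moved. The work goes in short steps, Python scripts to look and compute and a tool call to move; the robot and the scene stay as the last step left them, time stands still between calls to the robot, and variables do not carry over. Pictures are saved under pics/ and viewed, at most 14 in all, crops included, and the job is handed in when it is done.

Besides the shell and the picture viewer there is one more tool, called after ">>>" as a command line: name --pt "numbers of a row" for each row, then --argument value for the rest. servo_tool: Moves the arm, as the interface text tells. Its arguments: {"type":"object","properties":{"deltas":{"type":"array","items":{"type":"array","items":{"type":"number"}}}},"required":["deltas"]}

```bash
mkdir -p pics; python3 - <<'E'
from workcell import robot
import cv2
for n in("top","side"):
    cv2.imwrite(f"pics/{n}0.png",cv2.resize(robot.camera(n),(800,600),interpolation=cv2.INTER_CUBIC)); cv2.imwrite(f"{n}_raw.png",robot.camera(n)); c=robot.calibration(n); print(n,{k:v for k,v in c.items() if k!='T'},c['T'])
s=robot.read_state();print(s)
E
```

```text
top {'fx': 402.86432032563374, 'fy': 402.86432032563374, 'cx': 256.81391347782215, 'cy': 188.99194591386316, 'k1': 0.004898860866431684} [[ 0.00336629  0.98847854 -0.15132363  0.39461079]
 [-0.99994161  0.0017734  -0.01066015 -0.00904376]
 [-0.01026897  0.15135068  0.98842679  0.98712921]
 [ 0.          0.          0.          1.        ]]
side {'fx': 393.6508932075522, 'fy': 393.6508932075522, 'cx': 253.1052803356265, 'cy': 186.27704929556438, 'k1': 0.03963846093022617} [[ 0.99897317  0.01011211 -0.04416279  0.49378583]
 [-0.04218535  0.56310736 -0.8253063  -0.7850868 ]
 [ 0.0165228   0.82632188  0.56295573  0.623026  ]
 [ 0.          0.          0.          1.        ]]
{'clock': 0.2, 'joint_positions': array([-1.14790405e+00,  2.64481055e-01,  1.60486099e+00, -1.31029453e-05,
        1.27369456e+00, -3.69139374e-02]), 'joint_vel': array([-0.00032256, -0.0012196 , -0.00240947, -0.00082061, -0.00045234,
        0.00048544]), 'tau': array([ 3.99496648e-04, -5.15193522e+01, -3.67436707e+01, -1.37597031e-04,
        8.92923621e-03,  2.48179845e-05]), 'tool_pos': array([ 0.29934531, -0.60448168,  0.23042245]), 'orientation': array([ 9.73687788e-01,  2.27884993e-01, -1.44617142e-04, -7.07372071e-04]), 'contact_force': array([-0.03877928,  0.84635812,  1.13786388]), 'wrist_torque': array([ 0.01216721, -0.0009561 , -0.05475568]), 'grasp_force': 0.0, 'grip_width': 0.08552307629396375}
```

View pics/top0.png

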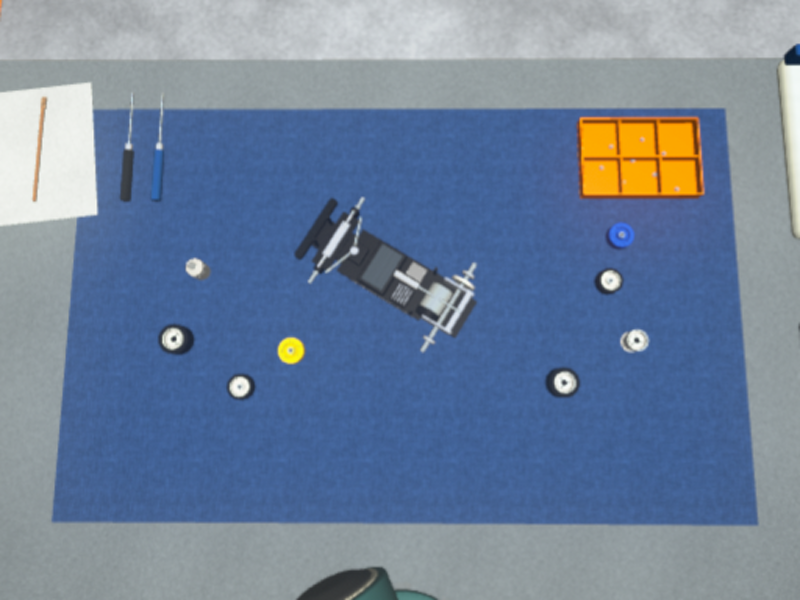

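View pics/side0.png

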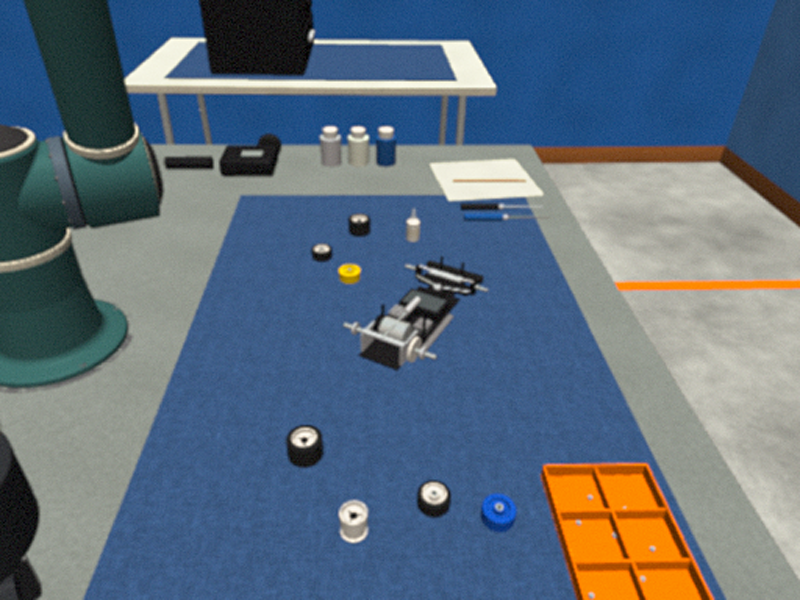

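The top view (800 px scale) shows these candidates:
- **Narrow:** (239,386) and (609,281) have a black tyre and a small hub. Yellow (290,350) and blue (621,236) are look-alikes to leave alone.
- **Wide:** (174,339) and (564,382) have a black tyre and are taller. White (636,341) is the bare rim and (196,268) is the glue bottle.
- **Car:** front axle ends are at about (361,200) and (310,281), rear axle ends at about (473,266) and (425,349).

I'll measure them and confirm in a crop.

```bash
cat > h.py <<'E'
from workcell import robot
import cv2, numpy as np
def K(c): return np.array([[c['fx'],0,c['cx']],[0,c['fy'],c['cy']],[0,0,1]])
def cast(n,uv,z):
    c=robot.calibration(n);T=c['T']
    p=cv2.undistortPoints(np.array([[uv]],float),K(c),np.array([c['k1'],0,0,0,0]))[0,0]
    d=T[:3,:3]@[p[0],-p[1],-1]; o=T[:3,3]; return o+d*(z-o[2])/d[2]
def proj(n,P):
    c=robot.calibration(n);T=c['T'];q=T[:3,:3].T@(np.array(P)-T[:3,3])
    x,y=q[0]/-q[2],-q[1]/-q[2];f=1+c['k1']*(x*x+y*y)
    return np.array([c['fx']*x*f+c['cx'],c['fy']*y*f+c['cy']])
def cents(img,mask,area=(30,2000)):
    n,l,s,c=cv2.connectedComponentsWithStats(mask.astype(np.uint8))
    return [(c[i],s[i]) for i in range(1,n) if area[0]<s[i][4]<area[1]]
E
python3 - <<'E'
from h import *
t=cv2.imread("top_raw.png");s=cv2.imread("side_raw.png")
W={'nA':((239,386),.02),'nB':((609,281),.02),'wA':((174,339),.032),'wB':((564,382),.032)}
for k,(uv,h) in W.items():
    u,v=np.array(uv)*.64; r=20
    x0,y0=int(u)-r,int(v)-r
    c=t[y0:y0+2*r,x0:x0+2*r].astype(int)
    # not mat: mat is blue saturated
    sat=c.max(2)-c.min(2); m=(sat<45)
    out=[]
    cs=max(cv2.findContours(m.astype(np.uint8),cv2.RETR_EXTERNAL,cv2.CHAIN_APPROX_NONE)[0],key=cv2.contourArea)
    M=cv2.moments(cv2.convexHull(cs));cc=np.array([M['m10']/M['m00']+x0,M['m01']/M['m00']+y0])
    w=(c.min(2)>110);ws=max(cv2.findContours(w.astype(np.uint8),cv2.RETR_EXTERNAL,cv2.CHAIN_APPROX_NONE)[0],key=cv2.contourArea)
    M=cv2.moments(cv2.convexHull(ws));cw=np.array([M['m10']/M['m00']+x0,M['m01']/M['m00']+y0])
    print(k,cc,cv2.boundingRect(cs),cast('top',cc,h/2).round(4),'rim',cast('top',cw,h-.002).round(4),'side px',proj('side',cast('top',cc,h/2))/.64)
c=t[115:235,185:315]; cv2.imwrite("pics/car.png",cv2.resize(c,(780,720),interpolation=cv2.INTER_CUBIC)[:600*720//720] if 0 else cv2.resize(c,(650,600),interpolation=cv2.INTER_CUBIC))
cr=[cv2.resize(t[int(v*.64)-25:int(v*.64)+25,int(u*.64)-25:int(u*.64)+25],(260,260),interpolation=cv2.INTER_CUBIC) for (u,v) in [(239,386),(609,281),(290,350),(174,339),(564,382),(636,341)]]
cv2.imwrite("pics/wheels.png",np.vstack([np.hstack(cr[:3]),np.hstack(cr[3:])]))
E
```

```text
nA [153.6440678  247.23970944] (13, 13, 18, 16) [0.402  0.2493 0.01  ] rim [0.4025 0.2489 0.018 ] side px [320.52748883 252.4369049 ]
nB [389.33333333 179.59205191] (12, 13, 18, 16) [ 0.5681 -0.3235  0.01  ] rim [ 0.5683 -0.3236  0.018 ] side px [433.30818619 499.38806217]
wA [112.33066667 216.98826667] (11, 12, 22, 19) [0.4741 0.3509 0.016 ] rim [0.4744 0.3515 0.03  ] side px [358.11260274 224.66879881]
wB [359.85241302 244.26150393] (10, 11, 21, 19) [ 0.4106 -0.2444  0.016 ] rim [ 0.41   -0.2438  0.03  ] side px [304.21954344 446.85522048]
```

View pics/wheels.png

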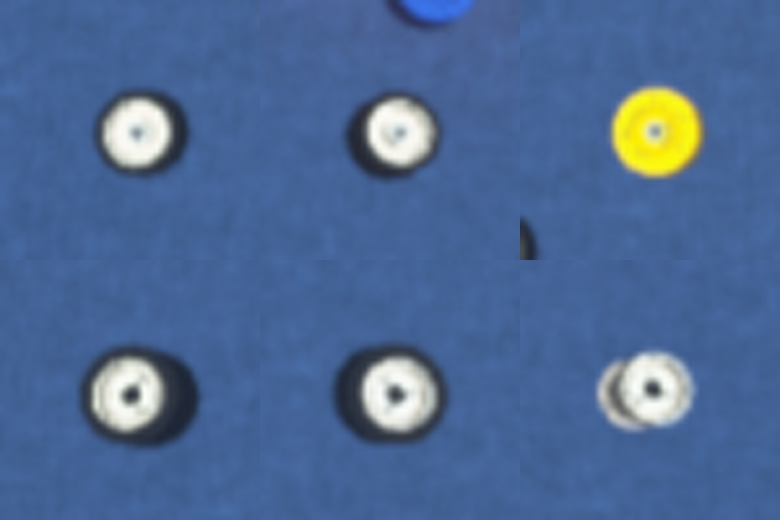

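View pics/car.png

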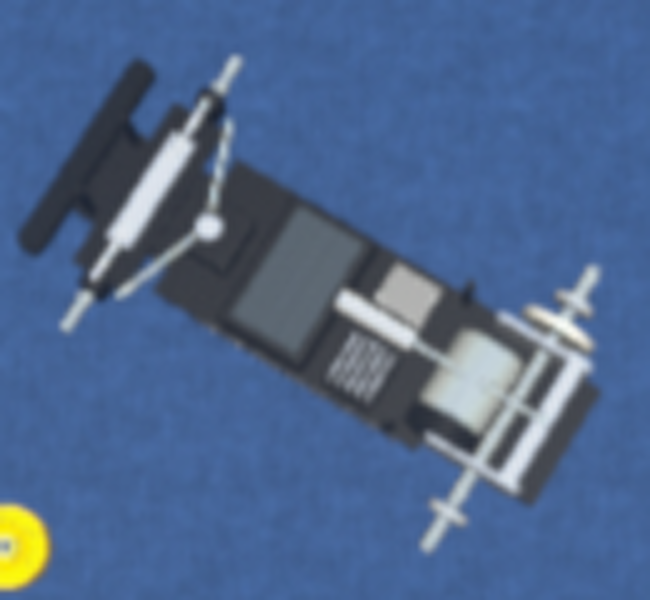

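The crops confirm all four wheels: black tyres, with small hubs on the narrow pair and wider hubs with a dark hole on the wide pair. The yellow wheel, blue wheel and bare rim are distinct. In the car crop, the axle ends are at (237,57), (66,329), (595,266) and (427,551), with the bumper (front) at left.

```bash
python3 - <<'E'
from h import *
t=cv2.imread("top_raw.png")
E={k:cast('top',(np.array(v)+.5)/5-.5+[185,115],.046)[:2] for k,v in dict(FF=(237,57),FN=(66,329),RF=(595,266),RN=(427,551)).items()}
d=lambda a,b:np.linalg.norm(E[a]-E[b])
print(E,'F',d('FF','FN'),'R',d('RF','RN'),'L',d('FF','RF'),d('FN','RN'))
# best rigid 200x156 rectangle
c=sum(E.values())/4
ax=(E['FF']-E['FN'])+(E['RF']-E['RN']);lo=(E['FF']-E['RF'])+(E['FN']-E['RN'])
a1=np.arctan2(ax[1],ax[0]);a2=np.arctan2(lo[1],lo[0])-np.pi/2
th=np.arctan2(np.sin(a1)+np.sin(a2),np.cos(a1)+np.cos(a2));print(c,np.degrees([a1,a2,th]))
o=np.array([np.cos(th),np.sin(th)]);l=np.array([-o[1],o[0]])
print('closing yaw',np.degrees(np.arctan2(l[1],l[0])))
for k,(sl,so,r) in dict(FF=(1,1,.02),FN=(1,-1,.02),RF=(-1,1,.023),RN=(-1,-1,.023)).items():
    e=c+sl*.1*l+so*.078*o
    sp=proj('side',[*e,.046])/.64
    print(k,'end',e.round(4),'meas-err',(E[k]-e).round(4),'target',(e+so*o*(.01+r)).round(4),'side800',sp.round(1))
E
```

```text
{'FF': array([0.69297185, 0.06174502]), 'FN': array([0.55908173, 0.14131524]), 'RF': array([ 0.58990795, -0.1100578 ]), 'RN': array([ 0.45431374, -0.02991409])} F 0.155749745281209 R 0.1575081094302149 L 0.20034564341555094 0.20073817290899512
[0.57406882 0.01577209] [-30.65373817 -31.21029272 -30.93201544]
closing yaw 59.067984556942065
FF end [0.6924 0.0615] meas-err [0.0006 0.0003] target [0.7181 0.046 ] side800 [486.8 289.9]
FN end [0.5586 0.1416] meas-err [ 0.0005 -0.0003] target [0.5328 0.1571] side800 [404.5 265.3]
RF end [ 0.5896 -0.1101] meas-err [0.0003 0.    ] target [ 0.6179 -0.1271] side800 [435.5 357.6]
RN end [ 0.4558 -0.0299] meas-err [-0.0014 -0.    ] target [ 0.4275 -0.0129] side800 [343.9 324.8]
```

```bash
cat > go.py <<'E'
import sys
from h import *
from scipy.spatial.transform import Rotation as R
s=robot.read_state();p=s['tool_pos'];r=R.from_quat(s['orientation'])
g=np.array([float(a) for a in sys.argv[1:4]]); yaw=np.radians(59.07)
y=np.array([np.cos(yaw),np.sin(yaw),0]);z=np.array([0,0,-1.]);G=R.from_matrix(np.c_[np.cross(y,z),y,z])
print('t',s['clock'],'pos',p.round(4),'w',round(s['grip_width'],4),'gf',round(s['grasp_force'],1),'F',s['contact_force'].round(1),'j',s['joint_positions'].round(2))
print('shift',(r.inv().apply(g-p)/.8).round(4),'turn',((r.inv()*G).as_rotvec()/np.pi).round(4))
E
python3 go.py .5683 -.3236 .12
```

```text
t 0.2 pos [ 0.2993 -0.6045  0.2304] w 0.0855 gf 0.0 F [-0.   0.8  1.1] j [-1.15  0.26  1.6  -0.    1.27 -0.04]
shift [ 0.4571 -0.1652  0.1383] turn [-3.000e-04 -5.000e-04 -6.818e-01]
```

>>> servo_tool --pt "0 0.456 -0.166 0.125 0 0 -0.682" --pt "0 0.456 -0.166 0.125 0 0 -0.682" --pt "0 0.456 -0.166 0.125 0 0 -0.682" --pt "0 0.456 -0.166 0.125 0 0 -0.682" --pt "0 0.456 -0.166 0.125 0 0 -0.682" --pt "0 0.456 -0.166 0.125 0 0 -0.682" --pt "0 0.456 -0.166 0.125 0 0 -0.682" --pt "0 0.456 -0.166 0.125 0 0 -0.682"

```text
clock: 0.87
tool_pos: [0.5233, -0.3697, 0.1476]
orientation: [0.743, 0.669, -0.0, -0.0]
contact_force: [1.3, -0.3, -0.2]
grip_width: 0.0851
grasp_force: 0.0
```

```bash
python3 go.py .5683 -.3236 .12
```

```text
t 0.8667 pos [ 0.5233 -0.3697  0.1476] w 0.0851 gf 0.0 F [ 1.3 -0.3 -0.2] j [-0.65  0.26  1.77 -0.    1.11 -0.55]
shift [0.0632 0.0499 0.0345] turn [-0.     -0.     -0.3616]
```

>>> servo_tool --pt "0 0.063 0.05 0.034 0 0 -0.362" --pt "0 0.063 0.05 0.034 0 0 -0.362" --pt "0 0.063 0.05 0.034 0 0 -0.362" --pt "0 0.063 0.05 0.034 0 0 -0.362" --pt "0 0.063 0.05 0.034 0 0 -0.362" --pt "0 0.063 0.05 0.034 0 0 -0.362" --pt "0 0.063 0.05 0.034 0 0 -0.362" --pt "0 0.063 0.05 0.034 0 0 -0.362"

```text
clock: 1.53
tool_pos: [0.5676, -0.3254, 0.1206]
orientation: [0.331, 0.944, 0.0, -0.0]
contact_force: [1.2, 0.3, 0.0]
grip_width: 0.0853
grasp_force: 0.0
```

```bash
python3 go.py .5683 -.3236 .003
```

```text
t 1.5333 pos [ 0.5676 -0.3254  0.1206] w 0.0853 gf 0.0 F [1.2 0.3 0. ] j [-0.56  0.31  1.76  0.    1.07 -1.45]
shift [0.0007 0.0023 0.147 ] turn [ 0.     -0.0002 -0.0431]
```

>>> servo_tool --pt "0 0.001 0.002 0.03 0 0 -0.043" --pt "0 0.001 0.002 0.07 0 0 -0.043" --pt "0 0.001 0.002 0.11 0 0 -0.043" --pt "0 0.001 0.002 0.135 0 0 -0.043" --pt "0 0.001 0.002 0.147 0 0 -0.043" --pt "0 0.001 0.002 0.147 0 0 -0.043" --pt "0 0.001 0.002 0.147 0 0 -0.043" --pt "0 0.001 0.002 0.147 0 0 -0.043"

```text
clock: 2.2
tool_pos: [0.5695, -0.3248, 0.0052]
orientation: [0.27, 0.963, -0.0, 0.001]
contact_force: [-0.9, 0.2, 0.6]
grip_width: 0.0854
grasp_force: 0.0
```

```bash
python3 go.py .5683 -.3236 .003
```

```text
t 2.2 pos [ 0.5695 -0.3248  0.0052] w 0.0854 gf 0.0 F [-0.9  0.2  0.6] j [-0.56  0.44  1.82  0.    0.88 -1.58]
shift [0.0021 0.0005 0.0027] turn [-0.      0.001  -0.0022]
```

>>> servo_tool --pt "0 0.002 0.001 0.002 0 0 -0.002" --pt "255 0.002 0.001 0.002 0 0 -0.002" --pt "255 0.002 0.001 0.002 0 0 -0.002" --pt "255 0.002 0.001 0.002 0 0 -0.002" --pt "255 0.002 0.001 0.002 0 0 -0.002" --pt "255 0.002 0.001 0.002 0 0 -0.002" --pt "255 0.002 0.001 0.002 0 0 -0.002" --pt "255 0.002 0.001 0.002 0 0 -0.002"

```text
clock: 2.87
tool_pos: [0.5679, -0.3229, 0.0027]
orientation: [0.267, 0.964, -0.0, 0.001]
contact_force: [-0.9, -0.1, 6.1]
grip_width: 0.0377
grasp_force: 60.5
```

```bash
python3 go.py .7181 .046 .13; python3 - <<'E'
from h import *
s=robot.camera("side"); cv2.imwrite("pics/g1.png",cv2.resize(s[250:384,200:360],(800,600)[::1] if 0 else (700,586),interpolation=cv2.INTER_CUBIC))
E
```

```text
t 2.8667 pos [ 0.5679 -0.3229  0.0027] w 0.0377 gf 60.5 F [-0.9 -0.1  6.1] j [-0.56  0.44  1.83  0.    0.87 -1.59]
shift [ 0.0759  0.492  -0.1593] turn [-0.      0.0005 -0.0002]
```

View pics/g1.png

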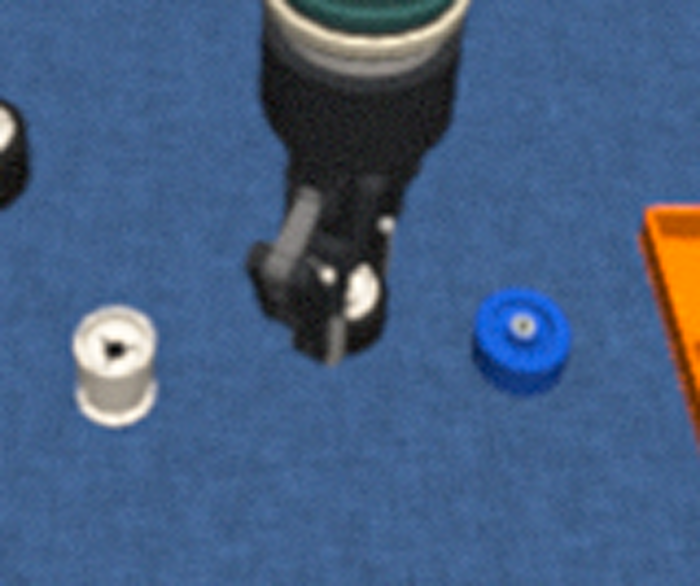

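The picture shows the wheel held upright between the fingers (338,300), level on the mat, with the blue wheel and bare rim untouched. Next I lift it and carry it over.

>>> servo_tool --pt "255 0 0 -0.05 0 0 0" --pt "255 0 0 -0.1 0 0 0" --pt "255 0.01 0.04 -0.13 0 0 0" --pt "255 0.02 0.09 -0.159 0 0 0" --pt "255 0.03 0.14 -0.159 0 0 0" --pt "255 0.04 0.19 -0.159 0 0 0" --pt "255 0.05 0.24 -0.159 0 0 0" --pt "255 0.055 0.29 -0.159 0 0 0"

```text
clock: 3.58
tool_pos: [0.648, -0.0994, 0.1287]
orientation: [0.267, 0.964, -0.0, -0.001]
contact_force: [0.5, -0.2, 0.5]
grip_width: 0.0382
grasp_force: 60.3
```

```bash
python3 go.py .7181 .046 .13
```

```text
t 3.5833 pos [ 0.648  -0.0994  0.1287] w 0.0382 gf 60.3 F [ 0.5 -0.2  0.5] j [-0.19  0.31  1.75  0.    1.09 -1.22]
shift [ 0.0184  0.2009 -0.0017] turn [-0.0001 -0.0003 -0.0003]
```

>>> servo_tool --pt "255 0.005 0.05 -0.001 0 0 0" --pt "255 0.01 0.1 -0.001 0 0 0" --pt "255 0.015 0.15 -0.001 0 0 0" --pt "255 0.018 0.185 -0.001 0 0 0" --pt "255 0.018 0.2 -0.001 0 0 0" --pt "255 0.018 0.2 -0.001 0 0 0" --pt "255 0.018 0.2 -0.001 0 0 0" --pt "255 0.018 0.2 -0.001 0 0 0"

```text
clock: 4.25
tool_pos: [0.7176, 0.0417, 0.1291]
orientation: [0.267, 0.964, -0.001, -0.001]
contact_force: [-0.7, -0.1, 0.1]
grip_width: 0.0378
grasp_force: 60.3
```

```bash
python3 go.py .7181 .046 .0045
```

```text
t 4.25 pos [0.7176 0.0417 0.1291] w 0.0378 gf 60.3 F [-0.7 -0.1  0.1] j [ 0.02  0.42  1.59 -0.    1.13 -1.01]
shift [0.0021 0.0052 0.1557] turn [-0.0005 -0.0003 -0.0005]
```

>>> servo_tool --pt "255 0.002 0.005 0.03 0 0 0" --pt "255 0.002 0.005 0.07 0 0 0" --pt "255 0.002 0.005 0.11 0 0 0" --pt "255 0.002 0.005 0.135 0 0 0" --pt "255 0.002 0.005 0.148 0 0 0" --pt "255 0.002 0.005 0.153 0 0 0" --pt "255 0.002 0.005 0.155 0 0 0" --pt "255 0.002 0.005 0.155 0 0 0"

```text
clock: 4.92
tool_pos: [0.7201, 0.0467, 0.0071]
orientation: [0.267, 0.964, 0.0, 0.001]
contact_force: [-0.2, -0.4, 0.3]
grip_width: 0.0379
grasp_force: 60.3
```

```bash
python3 go.py .7181 .046 .003
```

```text
t 4.9167 pos [0.7201 0.0467 0.0071] w 0.0379 gf 60.3 F [-0.2 -0.4  0.3] j [ 0.03  0.54  1.66 -0.    0.94 -1.  ]
shift [ 0.0017 -0.0021  0.0051] turn [ 0.0003  0.0005 -0.0005]
```

>>> servo_tool --pt "255 0.0015 -0.002 0.002 0 0 0" --pt "255 0.0015 -0.002 0.004 0 0 0" --pt "255 0.0015 -0.002 0.004 0 0 0" --pt "255 0.0015 -0.002 0.004 0 0 0" --pt "255 0.0015 -0.002 0.004 0 0 0" --pt "255 0.0015 -0.002 0.004 0 0 0" --pt "255 0.0015 -0.002 0.004 0 0 0" --pt "255 0.0015 -0.002 0.004 0 0 0"

```text
clock: 5.58
tool_pos: [0.7175, 0.0469, 0.0028]
orientation: [0.267, 0.964, 0.0, 0.0]
contact_force: [-0.3, 0.9, 1.4]
grip_width: 0.0378
grasp_force: 60.5
```

```bash
python3 go.py .7181 .046 .003
```

```text
t 5.5833 pos [0.7175 0.0469 0.0028] w 0.0378 gf 60.5 F [-0.3  0.9  1.4] j [ 0.03  0.54  1.67  0.    0.93 -1.  ]
shift [-0.0013 -0.0006 -0.0003] turn [ 0.0001  0.0001 -0.0002]
```

Good. Release, then lift.

>>> servo_tool --pt "0 0 0 0 0 0 0" --pt "0 0 0 0 0 0 0" --pt "0 0 0 0 0 0 0" --pt "0 0 0 0 0 0 0" --pt "0 0 0 0 0 0 0" --pt "0 0 0 -0.04 0 0 0" --pt "0 0 0 -0.09 0 0 0" --pt "0 0 0 -0.14 0 0 0"

```text
clock: 6.25
tool_pos: [0.7156, 0.0467, 0.1135]
orientation: [0.267, 0.964, -0.001, -0.002]
contact_force: [0.7, 0.3, 1.4]
grip_width: 0.0861
grasp_force: 0.0
```

```bash
python3 go.py .4023 .2491 .13
```

```text
t 6.25 pos [0.7156 0.0467 0.1135] w 0.0861 gf 0.0 F [0.7 0.3 1.4] j [ 0.03  0.43  1.61 -0.    1.11 -1.  ]
shift [ 0.4661  0.0154 -0.0189] turn [-0.0008 -0.0012 -0.0002]
```

>>> servo_tool --pt "0 0.02 0.001 -0.02 0 0 0" --pt "0 0.06 0.002 -0.025 0 0 0" --pt "0 0.11 0.003 -0.025 0 0 0" --pt "0 0.16 0.005 -0.02 0 0 0" --pt "0 0.21 0.007 -0.02 0 0 0" --pt "0 0.26 0.009 -0.02 0 0 0" --pt "0 0.31 0.011 -0.02 0 0 0" --pt "0 0.36 0.013 -0.02 0 0 0"

```text
clock: 6.92
tool_pos: [0.474, 0.2045, 0.1306]
orientation: [0.267, 0.964, 0.0, 0.0]
contact_force: [0.2, 0.5, -0.3]
grip_width: 0.0858
grasp_force: 0.0
```

```bash
python3 go.py .4023 .2491 .13
```

```text
t 6.9167 pos [0.474  0.2045 0.1306] w 0.0858 gf 0.0 F [ 0.2  0.5 -0.3] j [ 0.36  0.05  2.04  0.    1.05 -0.67]
shift [0.1055 0.0016 0.0008] turn [ 0.0001  0.     -0.0004]
```

>>> servo_tool --pt "0 0.05 0.001 0 0 0 0" --pt "0 0.09 0.002 0 0 0 0" --pt "0 0.105 0.002 0 0 0 0" --pt "0 0.105 0.002 0.02 0 0 0" --pt "0 0.105 0.002 0.06 0 0 0" --pt "0 0.105 0.002 0.09 0 0 0" --pt "0 0.105 0.002 0.1 0 0 0" --pt "0 0.105 0.002 0.1 0 0 0"

```text
clock: 7.58
tool_pos: [0.4028, 0.2471, 0.0483]
orientation: [0.267, 0.964, -0.002, -0.002]
contact_force: [-0.6, 0.0, 0.1]
grip_width: 0.0853
grasp_force: 0.0
```

```bash
python3 go.py .4023 .2491 .004
```

```text
t 7.5833 pos [0.4028 0.2471 0.0483] w 0.0853 gf 0.0 F [-0.6  0.   0.1] j [ 0.5   0.08  2.19 -0.    0.88 -0.53]
shift [0.0017 0.002  0.0554] turn [-0.0015 -0.0008 -0.0002]
```

>>> servo_tool --pt "0 0.002 0.002 0.025 0 0 0" --pt "0 0.002 0.002 0.047 0 0 0" --pt "0 0.002 0.002 0.054 0 0 0" --pt "0 0.002 0.002 0.054 0 0 0" --pt "0 0.002 0.002 0.054 0 0 0" --pt "0 0.002 0.002 0.054 0 0 0" --pt "0 0.002 0.002 0.054 0 0 0" --pt "0 0.002 0.002 0.054 0 0 0"

```text
clock: 8.25
tool_pos: [0.4049, 0.2511, 0.0085]
orientation: [0.267, 0.964, 0.001, 0.001]
contact_force: [0.2, 0.3, -1.5]
grip_width: 0.0858
grasp_force: 0.0
```

```bash
python3 go.py .4023 .2491 .004
```

```text
t 8.25 pos [0.4049 0.2511 0.0085] w 0.0858 gf 0.0 F [ 0.2  0.3 -1.5] j [ 0.5   0.15  2.21  0.    0.78 -0.53]
shift [ 0.0015 -0.0038  0.0056] turn [ 0.0006  0.0003 -0.0002]
```

>>> servo_tool --pt "0 0.001 -0.003 0.005 0 0 0" --pt "0 0.001 -0.003 0.005 0 0 0" --pt "255 0.001 -0.003 0.005 0 0 0" --pt "255 0.001 -0.003 0.005 0 0 0" --pt "255 0.001 -0.003 0.005 0 0 0" --pt "255 0.001 -0.003 0.005 0 0 0" --pt "255 0.001 -0.003 0.005 0 0 0" --pt "255 0.001 -0.003 0.005 0 0 0"

```text
clock: 8.92
tool_pos: [0.4026, 0.2493, 0.0038]
orientation: [0.267, 0.964, 0.0, 0.0]
contact_force: [-1.1, -0.1, 2.8]
grip_width: 0.0376
grasp_force: 60.4
```

```bash
python3 go.py .5328 .1571 .13
```

```text
t 8.9167 pos [0.4026 0.2493 0.0038] w 0.0376 gf 60.4 F [-1.1 -0.1  2.8] j [ 0.5   0.15  2.22 -0.    0.77 -0.53]
shift [-0.1989 -0.015  -0.1577] turn [ 0.0003  0.0002 -0.0002]
```

>>> servo_tool --pt "255 0 0 -0.05 0 0 0" --pt "255 0 0 -0.1 0 0 0" --pt "255 -0.03 -0.002 -0.13 0 0 0" --pt "255 -0.07 -0.005 -0.14 0 0 0" --pt "255 -0.12 -0.01 -0.14 0 0 0" --pt "255 -0.165 -0.015 -0.14 0 0 0" --pt "255 -0.199 -0.015 -0.14 0 0 0" --pt "255 -0.199 -0.015 -0.14 0 0 0"

```text
clock: 9.58
tool_pos: [0.537, 0.1543, 0.116]
orientation: [0.269, 0.963, 0.0, 0.002]
contact_force: [-0.4, -0.1, 1.1]
grip_width: 0.0378
grasp_force: 60.4
```

```bash
python3 go.py .5328 .1571 .004
```

```text
t 9.5833 pos [0.537  0.1543 0.116 ] w 0.0378 gf 60.4 F [-0.4 -0.1  1.1] j [ 0.24  0.14  1.97 -0.    1.02 -0.79]
shift [6.8e-03 1.0e-04 1.4e-01] turn [ 0.0006  0.0012 -0.0012]
```

>>> servo_tool --pt "255 0.002 0 0 0 0 0" --pt "255 0.002 0 0.02 0 0 0" --pt "255 0.002 0 0.06 0 0 0" --pt "255 0.002 0 0.1 0 0 0" --pt "255 0.002 0 0.125 0 0 0" --pt "255 0.002 0 0.13 0 0 0" --pt "255 0.002 0 0.13 0 0 0" --pt "255 0.002 0 0.13 0 0 0"

```text
clock: 10.25
tool_pos: [0.5308, 0.1583, 0.0119]
orientation: [0.267, 0.964, 0.0, 0.0]
contact_force: [0.6, -1.1, -0.1]
grip_width: 0.0376
grasp_force: 60.4
```

```bash
python3 go.py .5328 .1571 .004
```

```text
t 10.25 pos [0.5308 0.1583 0.0119] w 0.0376 gf 60.4 F [ 0.6 -1.1 -0.1] j [ 0.24  0.27  2.04  0.    0.83 -0.79]
shift [-0.0029 -0.      0.0099] turn [0.0001 0.     0.0001]
```

>>> servo_tool --pt "255 -0.002 0 0.004 0 0 0" --pt "255 -0.002 0 0.007 0 0 0" --pt "255 -0.002 0 0.009 0 0 0" --pt "255 -0.002 0 0.009 0 0 0" --pt "255 -0.002 0 0.009 0 0 0" --pt "255 -0.002 0 0.009 0 0 0" --pt "255 -0.002 0 0.009 0 0 0" --pt "255 -0.002 0 0.009 0 0 0"

```text
clock: 10.92
tool_pos: [0.5325, 0.1568, 0.0042]
orientation: [0.267, 0.964, 0.0, 0.0]
contact_force: [0.4, -0.1, -0.5]
grip_width: 0.0377
grasp_force: 60.4
```

```bash
python3 go.py .5328 .1571 .004
```

```text
t 10.9167 pos [0.5325 0.1568 0.0042] w 0.0377 gf 60.4 F [ 0.4 -0.1 -0.5] j [ 0.24  0.29  2.04  0.    0.81 -0.79]
shift [-0.0002  0.0005  0.0003] turn [ 0.      0.     -0.0002]
```

>>> servo_tool --pt "255 0 0 0.001 0 0 0" --pt "0 0 0 0.001 0 0 0" --pt "0 0 0 0.001 0 0 0" --pt "0 0 0 0.001 0 0 0" --pt "0 0 0 0.001 0 0 0" --pt "0 0 0 -0.04 0 0 0" --pt "0 0 0 -0.09 0 0 0" --pt "0 0 0 -0.14 0 0 0"

```text
clock: 11.58
tool_pos: [0.5308, 0.1564, 0.1158]
orientation: [0.267, 0.964, -0.001, -0.002]
contact_force: [-0.3, 0.4, 0.0]
grip_width: 0.0853
grasp_force: 0.0
```

```bash
python3 go.py .4743 .3511 .13
```

```text
t 11.5833 pos [0.5308 0.1564 0.1158] w 0.0853 gf 0.0 F [-0.3  0.4  0. ] j [ 0.24  0.14  1.98  0.    1.03 -0.79]
shift [ 0.1858  0.1723 -0.0177] turn [-0.0009 -0.0009 -0.0002]
```

>>> servo_tool --pt "0 0.02 0.02 -0.01 0 0 0" --pt "0 0.05 0.047 -0.01 0 0 0" --pt "0 0.085 0.08 -0.01 0 0 0" --pt "0 0.12 0.11 -0.01 0 0 0" --pt "0 0.155 0.143 -0.01 0 0 0" --pt "0 0.178 0.165 -0.01 0 0 0" --pt "0 0.186 0.172 -0.01 0 0 0" --pt "0 0.186 0.172 -0.01 0 0 0"

```text
clock: 12.25
tool_pos: [0.4748, 0.3532, 0.124]
orientation: [0.265, 0.964, 0.0, -0.0]
contact_force: [-0.1, -0.6, -0.3]
grip_width: 0.0853
grasp_force: 0.0
```

```bash
python3 go.py .4743 .3511 .008
```

```text
t 12.25 pos [0.4748 0.3532 0.124 ] w 0.0853 gf 0.0 F [-0.1 -0.6 -0.3] j [ 0.6   0.2   1.89  0.    1.05 -0.44]
shift [-0.0009 -0.0026  0.145 ] turn [ 0.     -0.0001  0.0008]
```

>>> servo_tool --pt "0 0 -0.002 0.03 0 0 0" --pt "0 0 -0.002 0.07 0 0 0" --pt "0 0 -0.002 0.11 0 0 0" --pt "0 0 -0.002 0.135 0 0 0" --pt "0 0 -0.002 0.144 0 0 0" --pt "0 0 -0.002 0.144 0 0 0" --pt "0 0 -0.002 0.144 0 0 0" --pt "0 0 -0.002 0.144 0 0 0"

```text
clock: 12.92
tool_pos: [0.4765, 0.3504, 0.0108]
orientation: [0.267, 0.964, 0.001, 0.001]
contact_force: [0.0, 0.1, 0.6]
grip_width: 0.0852
grasp_force: 0.0
```

```bash
python3 go.py .4743 .3511 .008
```

```text
t 12.9167 pos [0.4765 0.3504 0.0108] w 0.0852 gf 0.0 F [0.  0.1 0.6] j [ 0.59  0.33  1.96 -0.    0.84 -0.44]
shift [ 0.0028 -0.0006  0.0035] turn [ 0.0009  0.0005 -0.0004]
```

>>> servo_tool --pt "0 0.001 -0.001 0.002 0 0 0" --pt "0 0.001 -0.001 0.002 0 0 0" --pt "255 0.001 -0.001 0.002 0 0 0" --pt "255 0.001 -0.001 0.002 0 0 0" --pt "255 0.001 -0.001 0.002 0 0 0" --pt "255 0.001 -0.001 0.002 0 0 0" --pt "255 0.001 -0.001 0.002 0 0 0" --pt "255 0.001 -0.001 0.002 0 0 0"

```text
clock: 13.58
tool_pos: [0.4743, 0.3502, 0.0081]
orientation: [0.267, 0.964, 0.001, 0.0]
contact_force: [-0.0, -0.3, 5.4]
grip_width: 0.0441
grasp_force: 61.6
```

```bash
python3 go.py .4275 -.0129 .15
```

```text
t 13.5833 pos [0.4743 0.3502 0.0081] w 0.0441 gf 61.6 F [-0.  -0.3  5.4] j [ 0.59  0.34  1.97  0.    0.84 -0.44]
shift [-0.1834 -0.4191 -0.1778] turn [ 0.0004  0.0002 -0.0002]
```

>>> servo_tool --pt "255 0 0 -0.05 0 0 0" --pt "255 0 0 -0.1 0 0 0" --pt "255 -0.01 -0.02 -0.14 0 0 0" --pt "255 -0.025 -0.06 -0.165 0 0 0" --pt "255 -0.045 -0.105 -0.165 0 0 0" --pt "255 -0.065 -0.15 -0.165 0 0 0" --pt "255 -0.085 -0.195 -0.165 0 0 0" --pt "255 -0.105 -0.24 -0.165 0 0 0"

```text
clock: 14.25
tool_pos: [0.4459, 0.1403, 0.1391]
orientation: [0.266, 0.964, -0.0, -0.0]
contact_force: [1.0, -0.9, 0.6]
grip_width: 0.0445
grasp_force: 61.4
```

>>> servo_tool --pt "255 -0.02 -0.045 0 0 0 0" --pt "255 -0.04 -0.09 0 0 0 0" --pt "255 -0.06 -0.135 0 0 0 0" --pt "255 -0.073 -0.165 0 0 0 0" --pt "255 -0.078 -0.179 0 0 0 0" --pt "255 -0.078 -0.179 0 0 0 0" --pt "255 -0.078 -0.179 0 0 0 0" --pt "255 -0.078 -0.179 0 0 0 0"

```text
clock: 14.92
tool_pos: [0.4266, -0.0125, 0.1391]
orientation: [0.267, 0.964, 0.0, -0.0]
contact_force: [1.4, -0.3, -0.1]
grip_width: 0.0443
grasp_force: 61.4
```

```bash
python3 go.py .4275 -.0129 .0085
```

```text
t 14.9167 pos [ 0.4266 -0.0125  0.1391] w 0.0443 gf 61.4 F [ 1.4 -0.3 -0.1] j [-0.09 -0.14  2.21  0.    1.07 -1.12]
shift [-1.300e-03  1.000e-04  1.632e-01] turn [ 0.0001 -0.0002 -0.0003]
```

>>> servo_tool --pt "255 -0.001 0 0.03 0 0 0" --pt "255 -0.001 0 0.07 0 0 0" --pt "255 -0.001 0 0.11 0 0 0" --pt "255 -0.001 0 0.14 0 0 0" --pt "255 -0.001 0 0.152 0 0 0" --pt "255 -0.001 0 0.158 0 0 0" --pt "255 -0.001 0 0.16 0 0 0" --pt "255 -0.001 0 0.16 0 0 0"

```text
clock: 15.58
tool_pos: [0.4285, -0.0131, 0.0121]
orientation: [0.267, 0.964, 0.0, 0.001]
contact_force: [0.3, 0.5, -0.5]
grip_width: 0.044
grasp_force: 61.4
```

```bash
python3 go.py .4275 -.0129 .008
```

```text
t 15.5833 pos [ 0.4285 -0.0131  0.0121] w 0.044 gf 61.4 F [ 0.3  0.5 -0.5] j [-0.09  0.06  2.3   0.    0.78 -1.12]
shift [ 0.0012 -0.0005  0.0051] turn [0.0002 0.0004 0.0001]
```

>>> servo_tool --pt "255 0.001 0 0.002 0 0 0" --pt "255 0.001 0 0.004 0 0 0" --pt "255 0.001 0 0.004 0 0 0" --pt "255 0.001 0 0.004 0 0 0" --pt "255 0.001 0 0.004 0 0 0" --pt "255 0.001 0 0.004 0 0 0" --pt "255 0.001 0 0.004 0 0 0" --pt "255 0.001 0 0.004 0 0 0"

```text
clock: 16.25
tool_pos: [0.4268, -0.0131, 0.0082]
orientation: [0.267, 0.964, 0.0, 0.0]
contact_force: [-0.0, -0.5, -0.4]
grip_width: 0.0442
grasp_force: 61.4
```

```bash
python3 go.py .4275 -.0129 .008
```

```text
t 16.25 pos [ 0.4268 -0.0131  0.0082] w 0.0442 gf 61.4 F [-0.  -0.5 -0.4] j [-0.09  0.06  2.31  0.    0.77 -1.12]
shift [-0.0006  0.0007  0.0002] turn [ 0.      0.     -0.0002]
```

>>> servo_tool --pt "255 -0.0005 0 0.001 0 0 0" --pt "255 -0.0005 0 0.001 0 0 0" --pt "0 -0.0005 0 0.001 0 0 0" --pt "0 -0.0005 0 0.001 0 0 0" --pt "0 -0.0005 0 0.001 0 0 0" --pt "0 -0.0005 0 -0.03 0 0 0" --pt "0 -0.0005 0 -0.08 0 0 0" --pt "0 -0.0005 0 -0.13 0 0 0"

```text
clock: 16.92
tool_pos: [0.425, -0.0131, 0.1116]
orientation: [0.267, 0.964, -0.0, -0.002]
contact_force: [1.5, -0.3, 0.1]
grip_width: 0.0855
grasp_force: 0.0
```

```bash
python3 go.py .4103 -.2441 .13
```

```text
t 16.9167 pos [ 0.425  -0.0131  0.1116] w 0.0855 gf 0.0 F [ 1.5 -0.3  0.1] j [-0.09 -0.1   2.23 -0.    1.02 -1.12]
shift [-0.1327 -0.2571 -0.023 ] turn [-0.0007 -0.0014 -0.0002]
```

>>> servo_tool --pt "0 -0.015 -0.03 -0.02 0 0 0" --pt "0 -0.035 -0.07 -0.02 0 0 0" --pt "0 -0.06 -0.115 -0.02 0 0 0" --pt "0 -0.082 -0.16 -0.02 0 0 0" --pt "0 -0.105 -0.205 -0.02 0 0 0" --pt "0 -0.125 -0.24 -0.02 0 0 0" --pt "0 -0.133 -0.257 -0.02 0 0 0" --pt "0 -0.133 -0.257 -0.02 0 0 0"

```text
clock: 17.58
tool_pos: [0.4124, -0.2476, 0.1282]
orientation: [0.269, 0.963, -0.001, 0.0]
contact_force: [-0.9, -0.2, 0.0]
grip_width: 0.0858
grasp_force: 0.0
```

```bash
python3 go.py .4103 -.2441 .008
```

```text
t 17.5833 pos [ 0.4124 -0.2476  0.1282] w 0.0858 gf 0.0 F [-0.9 -0.2  0. ] j [-0.59 -0.01  2.12 -0.    1.04 -1.62]
shift [0.0047 0.0025 0.1503] turn [-0.0003  0.0003 -0.0014]
```

>>> servo_tool --pt "0 0.002 0.001 0.03 0 0 0" --pt "0 0.002 0.001 0.07 0 0 0" --pt "0 0.002 0.001 0.11 0 0 0" --pt "0 0.002 0.001 0.14 0 0 0" --pt "0 0.002 0.001 0.149 0 0 0" --pt "0 0.002 0.001 0.149 0 0 0" --pt "0 0.002 0.001 0.149 0 0 0" --pt "0 0.002 0.001 0.149 0 0 0"

```text
clock: 18.25
tool_pos: [0.4131, -0.2434, 0.0106]
orientation: [0.267, 0.964, -0.0, 0.001]
contact_force: [0.5, -0.4, -0.0]
grip_width: 0.0852
grasp_force: 0.0
```

```bash
python3 go.py .4103 -.2441 .008
```

```text
t 18.25 pos [ 0.4131 -0.2434  0.0106] w 0.0852 gf 0.0 F [ 0.5 -0.4 -0. ] j [-0.58  0.15  2.2   0.    0.79 -1.62]
shift [ 0.0025 -0.0026  0.0032] turn [-0.      0.0009 -0.    ]
```

>>> servo_tool --pt "0 0.001 -0.002 0.002 0 0 0" --pt "0 0.001 -0.002 0.002 0 0 0" --pt "255 0.001 -0.002 0.002 0 0 0" --pt "255 0.001 -0.002 0.002 0 0 0" --pt "255 0.001 -0.002 0.002 0 0 0" --pt "255 0.001 -0.002 0.002 0 0 0" --pt "255 0.001 -0.002 0.002 0 0 0" --pt "255 0.001 -0.002 0.002 0 0 0"

```text
clock: 18.92
tool_pos: [0.4107, -0.2442, 0.0081]
orientation: [0.267, 0.964, -0.0, 0.001]
contact_force: [-0.4, 0.1, 5.9]
grip_width: 0.0445
grasp_force: 61.2
```

```bash
python3 go.py .6179 -.1271 .15
```

```text
t 18.9167 pos [ 0.4107 -0.2442  0.0081] w 0.0445 gf 61.2 F [-0.4  0.1  5.9] j [-0.59  0.15  2.2  -0.    0.78 -1.62]
shift [-0.147   0.2588 -0.1772] turn [-0.      0.0004 -0.0002]
```

>>> servo_tool --pt "255 0 0 -0.05 0 0 0" --pt "255 0 0 -0.1 0 0 0" --pt "255 -0.01 0.02 -0.14 0 0 0" --pt "255 -0.03 0.05 -0.165 0 0 0" --pt "255 -0.055 0.095 -0.165 0 0 0" --pt "255 -0.08 0.14 -0.165 0 0 0" --pt "255 -0.105 0.185 -0.165 0 0 0" --pt "255 -0.125 0.22 -0.165 0 0 0"

```text
clock: 19.58
tool_pos: [0.5886, -0.1426, 0.1393]
orientation: [0.267, 0.964, 0.0, 0.0]
contact_force: [-0.1, -0.6, -0.7]
grip_width: 0.0442
grasp_force: 61.3
```

>>> servo_tool --pt "255 -0.013 0.023 0 0 0 0" --pt "255 -0.02 0.036 0 0 0 0" --pt "255 -0.022 0.039 0 0 0 0" --pt "255 -0.022 0.039 0 0 0 0" --pt "255 -0.022 0.039 0 0 0 0" --pt "255 -0.022 0.039 0.02 0 0 0" --pt "255 -0.022 0.039 0.05 0 0 0" --pt "255 -0.022 0.039 0.05 0 0 0"

```text
clock: 20.25
tool_pos: [0.6127, -0.1269, 0.0949]
orientation: [0.268, 0.963, -0.0, -0.004]
contact_force: [-2.0, 0.4, -1.8]
grip_width: 0.0443
grasp_force: 61.3
```

```bash
python3 go.py .6179 -.1271 .008
```

```text
t 20.25 pos [ 0.6127 -0.1269  0.0949] w 0.0443 gf 61.3 F [-2.   0.4 -1.8] j [-0.24  0.29  1.83 -0.    1.02 -1.27]
shift [-0.0065  0.0034  0.1086] turn [-0.0009 -0.0025 -0.0007]
```

>>> servo_tool --pt "255 0 0 0 0 0 0" --pt "255 0 0 0.02 0 0 0" --pt "255 0 0 0.05 0 0 0" --pt "255 0 0 0.08 0 0 0" --pt "255 0 0 0.095 0 0 0" --pt "255 0 0 0.1 0 0 0" --pt "255 0 0 0.1 0 0 0" --pt "255 0 0 0.1 0 0 0"

```text
clock: 20.92
tool_pos: [0.6184, -0.127, 0.0207]
orientation: [0.267, 0.964, 0.0, 0.001]
contact_force: [-0.4, -0.3, -0.1]
grip_width: 0.0445
grasp_force: 61.3
```

```bash
python3 go.py .6179 -.1271 .008
```

```text
t 20.9167 pos [ 0.6184 -0.127   0.0207] w 0.0445 gf 61.3 F [-0.4 -0.3 -0.1] j [-0.24  0.38  1.87 -0.    0.89 -1.27]
shift [ 0.0005 -0.0005  0.0159] turn [ 0.0002  0.0005 -0.0003]
```

>>> servo_tool --pt "255 0 0 0.006 0 0 0" --pt "255 0 0 0.011 0 0 0" --pt "255 0 0 0.014 0 0 0" --pt "255 0 0 0.015 0 0 0" --pt "255 0 0 0.015 0 0 0" --pt "255 0 0 0.015 0 0 0" --pt "255 0 0 0.015 0 0 0" --pt "255 0 0 0.015 0 0 0"

```text
clock: 21.58
tool_pos: [0.618, -0.1267, 0.0081]
orientation: [0.267, 0.964, -0.0, 0.0]
contact_force: [-2.5, 0.4, 5.6]
grip_width: 0.0439
grasp_force: 61.8
```

```bash
python3 go.py .6179 -.1271 .008
```

```text
t 21.5833 pos [ 0.618  -0.1267  0.0081] w 0.0439 gf 61.8 F [-2.5  0.4  5.6] j [-0.24  0.4   1.87 -0.    0.87 -1.27]
shift [-0.0001 -0.0005  0.0001] turn [ 0.0001  0.0003 -0.0002]
```

Touching. Release, lift and back away toward the right.

>>> servo_tool --pt "0 0 0 0 0 0 0" --pt "0 0 0 0 0 0 0" --pt "0 0 0 0 0 0 0" --pt "0 0 0 0 0 0 0" --pt "0 0 0 -0.03 0 0 0" --pt "0 0 0 -0.08 0 0 0" --pt "0 0 0 -0.13 0 0 0" --pt "0 0 0 -0.18 0 0 0"

```text
clock: 22.25
tool_pos: [0.6166, -0.1264, 0.1518]
orientation: [0.267, 0.964, -0.0, -0.001]
contact_force: [-0.1, -0.1, -0.3]
grip_width: 0.0854
grasp_force: 0.0
```

>>> servo_tool --pt "0 0 -0.03 -0.04 0 0 0" --pt "0 0 -0.08 -0.06 0 0 0" --pt "0 0 -0.13 -0.06 0 0 0" --pt "0 0 -0.18 -0.06 0 0 0" --pt "0 0 -0.23 -0.06 0 0 0" --pt "0 0 -0.28 -0.06 0 0 0" --pt "0 0 -0.32 -0.06 0 0 0" --pt "0 0 -0.32 -0.06 0 0 0"

```text
clock: 22.92
tool_pos: [0.4826, -0.3508, 0.1992]
orientation: [0.269, 0.963, -0.001, -0.0]
contact_force: [0.9, 0.4, 0.3]
grip_width: 0.0855
grasp_force: 0.0
```

```bash
python3 - <<'E'
from h import *
t=robot.camera("top");s=robot.camera("side");cv2.imwrite("top_raw2.png",t)
cv2.imwrite("pics/top2.png",cv2.resize(t[90:260,90:350],(795,520),interpolation=cv2.INTER_CUBIC))
cv2.imwrite("pics/side2.png",cv2.resize(s[120:300,140:380],(800,600),interpolation=cv2.INTER_CUBIC))
c0=np.array([.57407,.01577]);th=np.radians(-30.93);o=np.array([np.cos(th),np.sin(th)]);l=np.array([-o[1],o[0]])
for k,(sl,so,g,h) in dict(FF=(1,1,(.7181,.046),.02),FN=(1,-1,(.5328,.1571),.02),RF=(-1,1,(.6179,-.1271),.032),RN=(-1,-1,(.4275,-.0129),.032)).items():
    u,v=proj('top',[*g,h]);r=13;x0,y0=int(u)-r,int(v)-r;c=t[y0:y0+2*r,x0:x0+2*r]
    w=c.min(2)>110
    n,L,S,C=cv2.connectedComponentsWithStats(w.astype(np.uint8))
    i=min(range(1,n),key=lambda i:np.hypot(*(C[i]-[r,r])) if S[i][4]>20 else 99)
    cs=cv2.findContours((L==i).astype(np.uint8),cv2.RETR_EXTERNAL,cv2.CHAIN_APPROX_NONE)[0][0]
    M=cv2.moments(cv2.convexHull(cs));p=cast('top',(M['m10']/M['m00']+x0,M['m01']/M['m00']+y0),h-.002)[:2]
    e=c0+sl*.1*l+so*.078*o
    print(k,p.round(4),'along-car err',((p-e)@l).round(4),'gap',((p-e)@o*so-(.02 if h<.03 else .023)).round(4),S[i])
E
```

```text
FF [0.7184 0.0463] along-car err 0.0004 gap 0.0101 [  7   8  13  12 124]
FN [0.5327 0.1565] along-car err -0.0005 gap 0.0098 [  8   8  13  13 135]
RF [ 0.6178 -0.127 ] along-car err 0.0 gap 0.0099 [  7   8  14  13 144]
RN [ 0.4274 -0.0145] along-car err -0.0013 gap 0.0092 [  8   7  14  14 158]
```

View pics/top2.png

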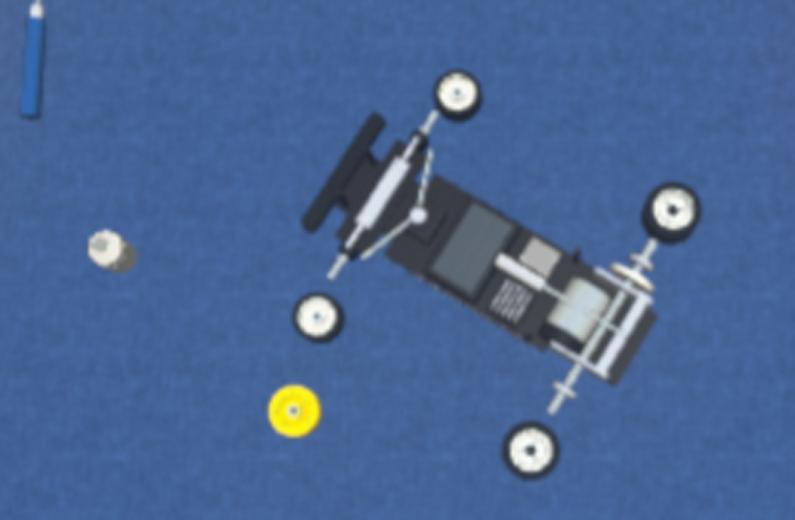

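View pics/side2.png

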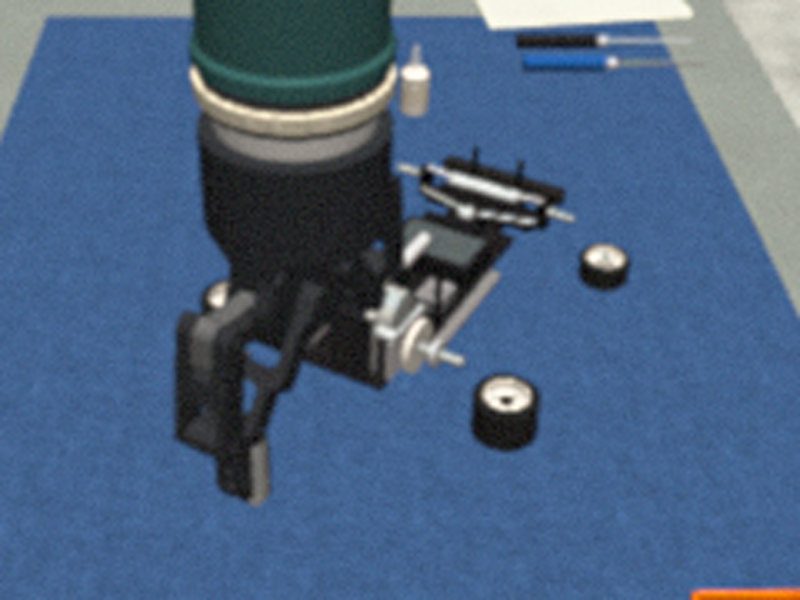

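Both views show the wheels flat with the dished face up. In the top crop, the narrow ones are at the front axle at (457,95) and (318,317), and the wide ones at the rear at (670,211) and (530,450). All four are in line within about 1.3 mm, with gaps of 9–10 mm. The car and bottle are unmoved and the arm is clear.

```bash
python3 -c "
from workcell import robot
print(robot.sign_off())"
```

```text
the job is handed in; nothing more can be done
None
```

All four wheels are laid out at their axle ends (narrow front, wide rear), flat and dished face up, in line within about 1.3 mm and 9–10 mm clear by the top camera, and the job is handed in.

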